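Snap a battery housing's cover shut, section by section

ROBOT

A 7-joint arm with a two-finger parallel gripper is mounted at the origin on a cart in front of the work surface, level with it; the furniture and walls round the work are solid. World frame = base frame: x ahead of the robot, y to its left, z up, the work surface at z = 0. Lengths are in m, angles in rad, forces in N, time in s.
With the tool pointing down it reaches from about 0.425 to 0.875 m from the base axis. Payload 4.7 kg.
Tool frame: the origin (TCP) lies between the finger pads; the fingertips stand 14 mm ahead of it and the grasp point (between the pads) lies 5 mm behind it; z points along the fingers, y is the line along which they close (so a half turn about z gives the same grasp; the last joint's range is limited). The gripper opens to 87 mm and grips with 3 to 60 N. Pads are 19 mm wide; open, the fingers measure 117 mm over their backs; the gripper's body (75 mm by 190 mm) begins 51 mm behind the grasp point.
Start: joints at [1.329, 0.321, -0.07, 1.45, 0.023, 1.371, -0.057], TCP at [0.164, -0.629, 0.237] pointing down, gripper open.
Joint ranges: [-2.86, 2.86], [-0.3, 2.09], [-1.38, 1.24], [0.06, 2.45], [-1.56, 4.7], [0.09, 2.05], [-2.69, 2.69]. Speed limits (rad/s): [2.57, 2.57, 3.14, 3.14, 3.14, 3.14, 3.14].

INTERFACE

Orientations are given as a rotation vector (axis times angle).
In Python, from bench import ctrl gives the robot as it stands.
- The arm moves only by the shell command python3 -m inch 'ROWS' [OPENING] [FORCE]. ROWS is JSON, a list of rows, each a list of 6 numbers: the shift along the world's x, y, z in mm, then the turn, a rotation vector about the world's x, y, z in degrees. In form: [[tx, ty, tz, rx, ry, rz], ...]. A call has 1 to 20 rows; each row is the pose to reach, as a shift and turn from the pose commanded when the call began; what a row does not reach only later rows make up. A row lasts 1/8 s, in which the tool goes at most 62.5 mm and 10.7 degrees, less where a joint would pass 70% of its speed; a pose out of reach is approached as far as the arm can. A call with a gripper value outside its range is refused whole. OPENING is the finger opening in mm, from 0 to 87, set as the call begins (- or left out, the last holds). The fingers move at their own pace and stop on an object; FORCE is the grip in N (left out, the last holds). Time passes only in rows, so rows that repeat a pose let the fingers close. It gives the time, the measured TCP pose, the force, the opening and the grip force at its end, in the units of the state.
- ctrl.get_state(): the state, without advancing time (a new reading comes with each control period).
- ctrl.get_image(name): name is "scene" or "top"; returns (picture, depth): 480x640x3 uint8, red, green, blue; 480x640 float32, m along the optical axis (not along the pixel's ray), 0 where there is no reading.
- ctrl.camera_params(name): a dict with "mtx" (3x3 intrinsics, pixels), "T" (4x4, takes a point from camera to world coordinates). Camera axes: x right, y down, z forward; pixel columns grow to the right and rows downward; lengths in m; the calibration is good to about 2 mm. A picture is of the moment at which its call begins. camera_params takes no time and is no camera call.
- ctrl.close_job(): hands the job in; it is judged then, once.
The state is a dict: "time": time; "joint_positions": joint angles; "qd": joint speeds; "joint_torque": joint torques, N m; "position": TCP position; "tool_rot": TCP orientation; "ft_force": force on the tool from outside, world axes, zero at the start; "torque": the same for the moment, N m; "grip_width": opening from 0.0 (shut) to 1.0 (fully open); "grip_force": force on a finger pad.
Only numpy, scipy, OpenCV 4.12 (cv2) and the standard library are available. Lean on these libraries where they do the work, as an engineer would, in place of code of your own. Each camera call takes 0.05 s, during which the arm holds its last target. There are 200 camera calls.

TASK

Close the snap-fit cover of the grey battery housing: go round its rim and press down each of the four raised rim sections with the fingertips until it clicks fully shut and stays down. Press gently, grasp and lift nothing, and leave the housing and the things around it standing where they are.

Things in the scene. Friction and masses are not known exactly. Their poses are not given: they have to be found in the camera images.
- housing: closed grey plastic box, 180 x 140 mm (its x and y), 63 mm tall when shut, loose on the bench, 1.3 to 2.2 kg. Origin: centre of its underside, z up; at yaw 0 x points away from the robot; turned up to 0.45 rad. Two round sockets on its +x side. Cover: fixed middle panel (120 x 80 mm) and corner blocks, tops at 60 mm; between the corners four hinged rim sections, tops at 63 mm when shut.
- section_near (a joint): rim section on the housing's -x side: strip 76 mm long and 30 mm wide, hinged along its inner edge, outer edge sprung up about 10 mm. Value in rad: 0 = fully raised (the start), 0.35 = shut (end stop). Snaps over centre: takes up to 6 N at its point, springs back if let go before 0.17, beyond 0.27 clicks down to 0.35 and stays.
- section_near_top (a point): the place to press on the -x-side section: on its upper face, middle of its length, 20 mm out from its hinge (10 mm from its outer edge). It moves with the section: about 70 mm above the bench when raised, 63 mm when shut, then 80 mm from the centre of the housing along x.
- section_far (a joint): rim section on the housing's +x side: strip 76 mm long and 30 mm wide, hinged along its inner edge, outer edge sprung up about 10 mm. Value in rad: 0 = fully raised (the start), 0.35 = shut (end stop). Snaps over centre: takes up to 6 N at its point, springs back if let go before 0.17, beyond 0.27 clicks down to 0.35 and stays.
- section_far_top (a point): the place to press on the +x-side section: on its upper face, middle of its length, 20 mm out from its hinge (10 mm from its outer edge). It moves with the section: about 70 mm above the bench when raised, 63 mm when shut, then 80 mm from the centre of the housing along x.
- section_left (a joint): rim section on the housing's +y side: strip 116 mm long and 30 mm wide, hinged along its inner edge, outer edge sprung up about 10 mm. Value in rad: 0 = fully raised (the start), 0.35 = shut (end stop). Snaps over centre: takes up to 6 N at its point, springs back if let go before 0.17, beyond 0.27 clicks down to 0.35 and stays.
- section_left_top (a point): the place to press on the +y-side section: on its upper face, middle of its length, 20 mm out from its hinge (10 mm from its outer edge). It moves with the section: about 70 mm above the bench when raised, 63 mm when shut, then 60 mm from the centre of the housing along y.
- section_right (a joint): rim section on the housing's -y side: strip 116 mm long and 30 mm wide, hinged along its inner edge, outer edge sprung up about 10 mm. Value in rad: 0 = fully raised (the start), 0.35 = shut (end stop). Snaps over centre: takes up to 6 N at its point, springs back if let go before 0.17, beyond 0.27 clicks down to 0.35 and stays.
- section_right_top (a point): the place to press on the -y-side section: on its upper face, middle of its length, 20 mm out from its hinge (10 mm from its outer edge). It moves with the section: about 70 mm above the bench when raised, 63 mm when shut, then 60 mm from the centre of the housing along y.
- cell: bystander: bare grey battery cell standing upright, 32 mm across, 72 mm tall, close beside the housing's left (+y) side; origin at the centre of its underside
- flux_tin: bystander: small round tin with a yellow lid, 51 mm across, 21 mm tall, close beside the housing's right (-y) side; origin at the centre of its underside
- cell_b: bystander: a second such cell, standing upright beside the first, 32 mm across, 72 mm tall; origin at the centre of its underside
- marker: bystander: black marker pen lying flat, 130 x 16 x 18 mm, beside the housing's right (-y) side; origin under its centre
- plug: bystander: small yellow connector, 26 x 8 x 16 mm, beside the housing's left (+y) side; origin under its centre

How it is judged:
At the end, for the whole second after the job is handed in: All four rim sections are shut (joint above 0.31 of 0.35 rad), and the housing stands flat and still within 30 mm of where it was, every bystander also within 30 mm of its place (value of joint each of section_near, section_far, section_left, section_right above 0.31 rad and distance of each of housing, cell, flux_tin, cell_b, marker, plug from where it was at the start of the episode below 0.03 m and angle between housing's own z axis and vertical below 0.05 rad and linear speed of housing below 0.01 m/s); the robot touches nothing.
It fails at once if the housing is lifted or tipped off the bench (height (world z) of housing above 0.012 m or angle between housing's own z axis and vertical above 0.12 rad).
It fails at once if the housing is shoved along the bench by 40 mm or more (distance of housing from where it was at the start of the episode above 0.04 m).
It fails at once if the fingers press on the housing with more than 60 N (contact force between the fingers and housing above 60 N).
It fails at once if a bystander is lifted, carried or pushed away by more than 30 mm (distance of any of cell, flux_tin, cell_b, marker, plug from where it was at the start of the episode above 0.03 m).
It fails at once if a cell standing beside the housing is knocked over (angle between any of cell, cell_b's own z axis and vertical above 0.6 rad).
It also fails if it takes over 45 s, if anything falls off the work surface, if the arm or the gripper's body presses on something with over 40 N, if the wrist force passes 120 N, or if a joint passes its speed limit or range.

## Working session

There is one attempt and no reset: what is moved stays moved. The work goes in short steps, Python scripts to look and compute and a shell command to move; the robot and the scene stay as the last step left them, time stands still between calls to the robot, and variables do not carry over. Pictures are saved under pics/ and viewed, at most 10 in all, crops included, and the job is handed in when it is done.

```bash
mkdir -p pics; python3 - <<'E'
from bench import ctrl
import cv2,numpy as np
for n in("top","scene"):
    p,d=ctrl.get_image(n); cv2.imwrite(f"pics/{n}1.png",p[:,:,::-1]); np.savez(f"{n}1.npz",p=p,d=d)
    print(ctrl.camera_params(n))
s=ctrl.get_state();print(s)
E
```

```text
{'mtx': array([[519.10644087,   0.        , 322.86048071],
       [  0.        , 519.10644087, 238.18401179],
       [  0.        ,   0.        ,   1.        ]]), 'T': array([[-0.02044483, -0.99577008,  0.08957652,  0.43964499],
       [-0.99972512,  0.02138962,  0.00960005, -0.05050929],
       [-0.01147545, -0.08935563, -0.99593368,  0.9497343 ],
       [ 0.        ,  0.        ,  0.        ,  1.        ]])}
{'mtx': array([[561.60621523,   0.        , 323.37824572],
       [  0.        , 561.60621523, 250.19218419],
       [  0.        ,   0.        ,   1.        ]]), 'T': array([[-0.81099827, -0.4392908 ,  0.38640056,  0.17464729],
       [-0.58476445,  0.62923217, -0.51197404,  0.45195724],
       [-0.01823018, -0.64116337, -0.76718785,  0.79275081],
       [ 0.        ,  0.        ,  0.        ,  1.        ]])}
{'time': 0.1, 'joint_positions': array([ 1.32911552,  0.32176699, -0.07006887,  1.45153262,  0.0226124 ,
        1.37083941, -0.05688127]), 'qd': array([-3.60070377e-05, -2.48524345e-03, -1.58448469e-03, -3.91096609e-03,
       -1.37247895e-03, -1.87630140e-04,  5.57571946e-04]), 'joint_torque': array([ 6.68074190e-04, -4.92571270e+01, -4.05641366e-01, -3.13402569e+01,
       -6.42520166e-02,  3.94469930e-02,  8.73410340e-05]), 'position': array([ 0.16427003, -0.6284074 ,  0.23556923]), 'tool_rot': array([-3.11421530e+00, -4.00517087e-01,  5.25149329e-04]), 'ft_force': array([-0.77460056,  0.4099649 , -0.06990137]), 'torque': array([ 0.03514369, -0.01672269, -0.00165171]), 'grip_force': 0.0, 'grip_width': 1.0015557306770517}
```

View pics/top1.png

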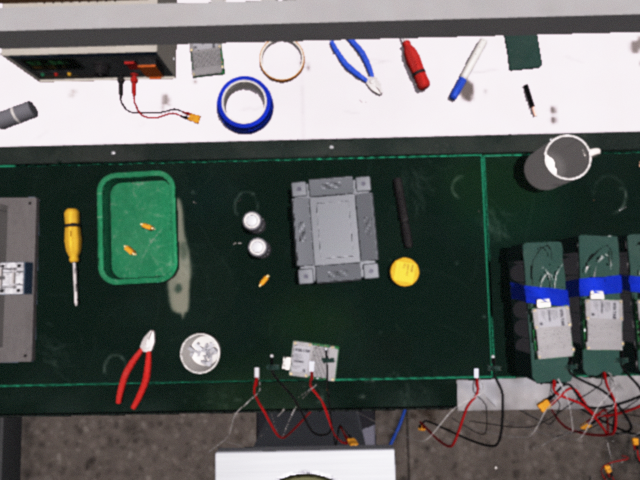

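The top view shows the housing at about (335,230). The cells are at (253,222) and (259,247), the plug at (264,281), the tin at (405,271) and the marker at (403,212).

```bash
cat > h.py <<'E'
from bench import ctrl
import numpy as np,cv2
def world(n,d):
    c=ctrl.camera_params(n);K,T=c["mtx"],c["T"]
    v,u=np.mgrid[:480,:640]
    P=np.stack([(u-K[0,2])/K[0,0]*d,(v-K[1,2])/K[1,1]*d,d],-1)
    return P@T[:3,:3].T+T[:3,3]
E
python3 - <<'E'
from h import *
z=np.load("top1.npz");W=world("top",z["d"]);p=z["p"]
sub=W[165:295,282:388].reshape(-1,3); m=(sub[:,2]>.045)&(sub[:,2]<.09)
r=cv2.minAreaRect((sub[m][:,:2]*1000).astype(np.float32)); print("rect",r, np.median(sub[m],0), sub[m].mean(0))
print("heights", np.percentile(sub[m][:,2],[5,25,50,75,95]))
for n,(u0,u1,v0,v1),lo in [("cells",(235,275,205,262),.06),("tin",(385,425,252,290),.012),("marker",(390,415,172,250),.008),("plug",(255,275,270,292),.006)]:
    q=W[v0:v1,u0:u1].reshape(-1,3);q=q[(q[:,2]>lo)&(q[:,2]<.1)];print(n,len(q),q.min(0).round(3),q.max(0).round(3))
c=W[180:282,335];print(c[::6].round(3))
im=cv2.resize(p[165:300,230:430],None,fx=4,fy=4,interpolation=cv2.INTER_CUBIC);cv2.imwrite("pics/crop1.png",im[:,:,::-1])
E
```

```text
rect ((534.8740844726562, -61.441322326660156), (181.9917449951172, 141.10215759277344), 3.5445210933685303) [ 0.53305514 -0.06134186  0.06135989] [ 0.53340255 -0.06138322  0.06280313]
heights [0.05600758 0.0589224  0.06135989 0.06715248 0.07134487]
cells 581 [0.491 0.055 0.06 ] [0.567 0.096 0.075]
tin 652 [ 0.435 -0.21   0.014] [ 0.485 -0.16   0.026]
marker 600 [ 0.503 -0.203  0.008] [ 0.632 -0.172  0.021]
plug 53 [0.44  0.06  0.009] [0.459 0.076 0.018]
[[ 0.619 -0.065  0.07 ]
 [ 0.609 -0.065  0.065]
 [ 0.599 -0.065  0.064]
 [ 0.589 -0.064  0.059]
 [ 0.579 -0.064  0.06 ]
 [ 0.568 -0.064  0.059]
 [ 0.558 -0.064  0.059]
 [ 0.547 -0.063  0.062]
 [ 0.537 -0.063  0.062]
 [ 0.526 -0.063  0.061]
 [ 0.516 -0.063  0.061]
 [ 0.506 -0.062  0.062]
 [ 0.495 -0.062  0.06 ]
 [ 0.485 -0.062  0.059]
 [ 0.475 -0.062  0.057]
 [ 0.464 -0.062  0.066]
 [ 0.454 -0.061  0.07 ]]
```

View pics/crop1.png

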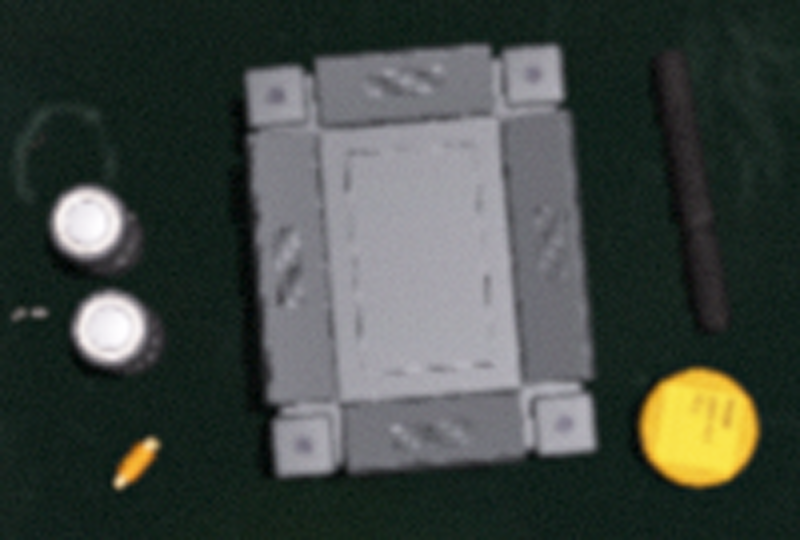

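View pics/scene1.png

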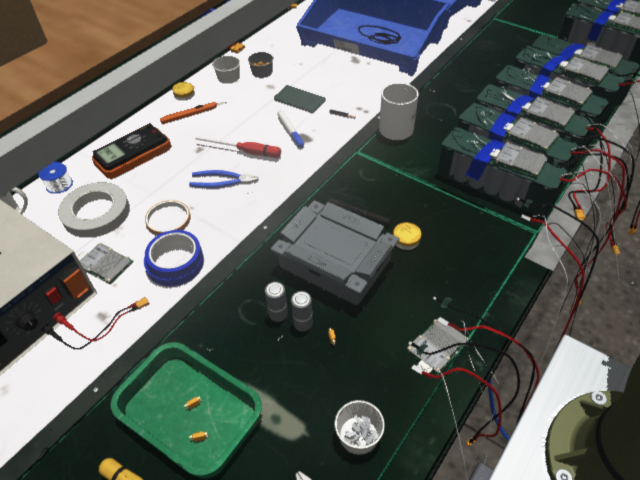

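The housing centre is at about (0.535, −0.061) with a yaw of about 3.5°. I'll close the fingers and go above the near section via a waypoint.

```bash
python3 -m inch '[[236,179,0,0,0,-5],[236,179,0,0,0,-11],[236,179,0,0,0,-11],[236,179,0,0,0,-11],[236,179,0,0,0,-11],[291,563,-100,0,0,-11],[291,563,-100,0,0,-11],[291,563,-100,0,0,-11],[291,563,-100,0,0,-11],[291,563,-100,0,0,-11],[291,563,-100,0,0,-11],[291,563,-100,0,0,-11],[291,563,-100,0,0,-11],[291,563,-100,0,0,-11],[291,563,-100,0,0,-11]]' 0 10
```

```text
time: 1.98
position: [0.4555, -0.0675, 0.1368]
tool_rot: [3.14, 0.096, 0.0]
ft_force: [0.8, -0.1, 0.2]
grip_width: 0.006
grip_force: 0.0
```

```bash
python3 -m inch '[[0,1,-30,0,0,0],[0,1,-45,0,0,0],[0,1,-48,0,0,0],[0,1,-50,0,0,0],[0,1,-52,0,0,0],[0,1,-54,0,0,0],[0,1,-56,0,0,0],[0,1,-57,0,0,0],[0,1,-58,0,0,0],[0,1,-58,0,0,0]]'
python3 - <<'E'
from h import *
p,d=ctrl.get_image("scene");cv2.imwrite("pics/s2.png",cv2.resize(p[150:350,230:450],None,fx=3,fy=3)[:,:,::-1]) 
E
```

```text
time: 3.22
position: [0.4555, -0.0648, 0.0785]
tool_rot: [-3.14, -0.1, -0.0]
ft_force: [0.7, -0.5, 0.4]
grip_width: 0.003
grip_force: 0.0
```

View pics/s2.png

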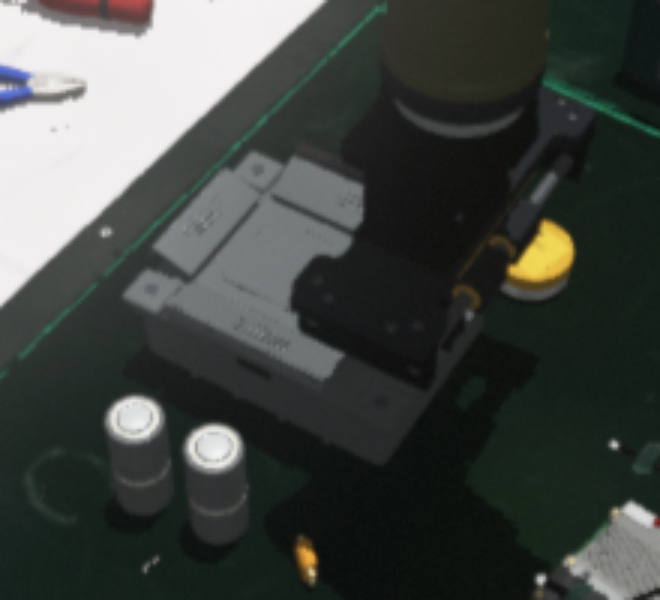

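The gripper hides the near section and the housing hasn't moved. The force is about 0, so I'll press a little lower.

```bash
python3 -m inch '[[0,0,-1,0,0,0],[0,0,-2,0,0,0],[0,0,-2,0,0,0]]'; python3 -m inch '[[0,0,-1,0,0,0],[0,0,-1,0,0,0]]'
```

```text
time: 3.65
position: [0.4556, -0.0648, 0.0773]
tool_rot: [3.14, 0.1, -0.0]
ft_force: [-2.8, -0.1, 5.6]
grip_width: 0.003
grip_force: 3.2
time: 3.9
position: [0.4556, -0.0649, 0.0772]
tool_rot: [3.139, 0.1, -0.001]
ft_force: [-5.5, 1.2, 13.2]
grip_width: 0.004
grip_force: 6.9
```

Near hit its stop at tip height 63 mm, so it is shut. Far is next.

```bash
python3 -m inch '[[0,0,15,0,0,0],[0,0,45,0,0,0],[60,3,45,0,0,0],[120,6,45,0,0,0],[159,9,45,0,0,0],[159,9,45,0,0,0],[159,9,25,0,0,0],[159,9,14,0,0,0],[159,9,11,0,0,0],[159,9,9,0,0,0],[159,9,7,0,0,0],[159,9,5,0,0,0],[159,9,3,0,0,0],[159,9,2,0,0,0],[159,9,1,0,0,0],[159,9,0,0,0,0],[159,9,0,0,0,0]]'
```

```text
time: 6.02
position: [0.6147, -0.0557, 0.0773]
tool_rot: [3.139, 0.1, 0.001]
ft_force: [-3.6, 0.2, 9.7]
grip_width: 0.01
grip_force: 4.9
```

```bash
python3 -m inch '[[0,0,15,0,0,0],[0,0,45,0,0,0],[-40,27,45,0,0,0],[-83,54,45,0,0,0],[-83,54,45,0,0,0],[-83,54,25,0,0,0],[-83,54,14,0,0,0],[-83,54,11,0,0,0],[-83,54,9,0,0,0],[-83,54,7,0,0,0],[-83,54,5,0,0,0],[-83,54,3,0,0,0],[-83,54,2,0,0,0],[-83,54,1,0,0,0],[-83,54,0,0,0,0],[-83,54,0,0,0,0]]'
```

```text
time: 8.02
position: [0.5314, -0.0022, 0.0772]
tool_rot: [3.139, 0.1, -0.001]
ft_force: [-5.8, -0.2, 13.5]
grip_width: 0.004
grip_force: 6.5
```

```bash
python3 -m inch '[[0,0,15,0,0,0],[0,0,45,0,0,0],[4,-60,45,0,0,0],[7,-119,45,0,0,0],[7,-119,45,0,0,0],[7,-119,25,0,0,0],[7,-119,14,0,0,0],[7,-119,11,0,0,0],[7,-119,9,0,0,0],[7,-119,7,0,0,0],[7,-119,5,0,0,0],[7,-119,3,0,0,0],[7,-119,2,0,0,0],[7,-119,1,0,0,0],[7,-119,0,0,0,0],[7,-119,0,0,0,0]]'
python3 -m inch '[[0,0,15,0,0,0],[0,0,60,0,0,0],[0,0,120,0,0,0],[-60,-60,160,0,0,0],[-100,-120,160,0,0,0],[-130,-180,160,0,0,0],[-130,-240,160,0,0,0],[-130,-300,160,0,0,0],[-130,-300,160,0,0,0],[-130,-300,160,0,0,0]]'
python3 - <<'E'
from h import *
p,d=ctrl.get_image("top");W=world("top",d)
cv2.imwrite("pics/t3.png",cv2.resize(p[165:300,230:430],None,fx=4,fy=4)[:,:,::-1])
W0=world("top",np.load("top1.npz")["d"])
c=np.array([534.9,-61.4])/1000;a=np.radians(3.54);x=np.array([np.cos(a),np.sin(a)]);y=np.array([-x[1],x[0]])
for n,o in dict(near=-82*x,far=82*x,left=62*y,right=-62*y,mid=0*x).items():
    print(n,[np.median(w[...,2][np.hypot(*(w[...,:2]-c-o/1000).transpose(2,0,1))<.008]).round(4) for w in(W0,W)])
s=W[165:295,282:388].reshape(-1,3);m=(s[:,2]>.045)&(s[:,2]<.09);print(cv2.minAreaRect((s[m][:,:2]*1000).astype(np.float32)))
E
```

```text
time: 10.02
position: [0.5386, -0.1207, 0.0773]
tool_rot: [3.139, 0.101, -0.0]
ft_force: [-5.2, 0.7, 12.3]
grip_width: 0.005
grip_force: 6.0
time: 11.28
position: [0.4069, -0.4239, 0.2353]
tool_rot: [3.14, 0.092, -0.0]
ft_force: [0.5, -0.0, 0.3]
grip_width: 0.009
grip_force: 0.0
near [np.float64(0.0694), np.float64(0.0623)]
far [np.float64(0.0702), np.float64(0.0622)]
left [np.float64(0.0698), np.float64(0.0619)]
right [np.float64(0.0701), np.float64(0.0619)]
mid [np.float64(0.0601), np.float64(0.0596)]
((534.5751342773438, -61.42906188964844), (180.29122924804688, 140.27777099609375), 3.6046955585479736)
```

View pics/t3.png

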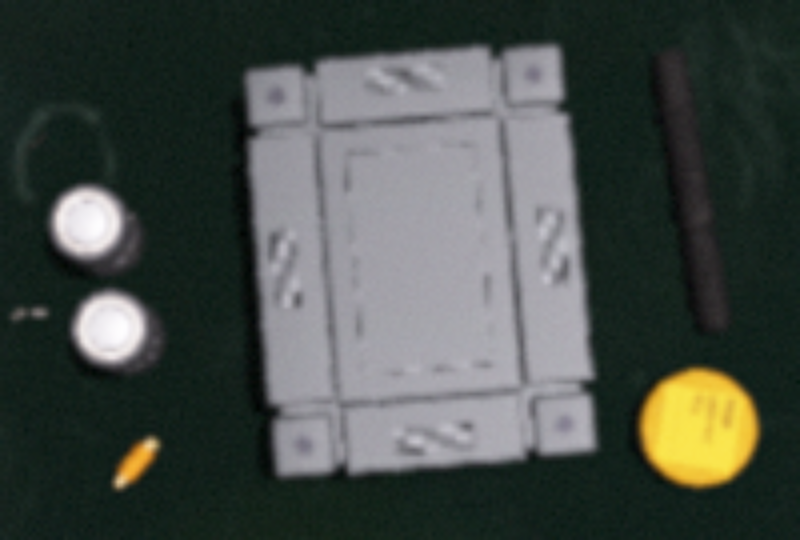

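All four sections are flat, at crop (405,80), (435,437), (285,265) and (552,245), at about 62 mm. The housing and bystanders are where they were, so I'm handing in.

```bash
python3 -c "
from bench import ctrl
print(ctrl.close_job())"
```

```text
the job is handed in; nothing more can be done
None
```

I pressed all four rim sections down to their stops and they stayed shut; the last picture shows the housing and bystanders where they were, and the job is handed in (it returned no verdict).

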